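# Punch-mark a sample disc with the spring punch

## Task

Lift the automatic punch out of its blue stand, put it upright through the guide hole of the grey marking jig and press it straight down on the brass sample disc until its spring snaps, without leaning on it harder than 20 N. Then pull it out and put it back upright in the stand, seated on its red collar, and let go. Fire the punch only in the jig, and do not disturb the glass flasks.

Things in the scene. Friction and masses are not known exactly. Their poses are not given: they have to be found in the camera images.
- punch_grip (a point): Middle of the steel grip barrel of the automatic spring punch (about 200 g), upright in the stand at the start. On its axis; z up along the punch. Barrel: 16 mm diameter, dark rings, from 24 mm below this point to 31 mm above, where the red cap (17 mm diameter) ends. A red collar, 30 mm diameter, from 24 to 30 mm below this point; fingertips may bear on it when pressing.
- punch_tip (a joint): How far the tip is pushed into the nose against the spring (m): 0 relaxed, 0.0115 the hard stop. Pushing needs about 4 N at first, from 0.004 rising to a peak of about 12 N near 0.008; then the spring trips with a snap and the force drops to about 5 N; it has tripped beyond 0.0086. At the hard stop the force shoots up. The tip springs back out when lifted.
- stand_hole (a point): Centre of the mouth of the hole in the top of the blue stand (74 mm square, 70 mm high, fixed on the bench; black foot 92 mm square, 6 mm high). The hole is 23 mm wide, chamfered and 64 mm deep. With the punch home, its collar rests on the stand's top and punch_grip is 30 mm above this point. z is up.
- jig_hole (a point): Centre of the mouth of the upright guide hole (yellow ring) in the top of the grey marking jig, a fixed bridge 90 x 80 mm, 60 mm high, open at two ends along its x. Hole: 24 mm wide, 20 mm long, chamfered. Below lies the brass sample disc, 52 mm diameter, at an unknown height: its top is 28 to 46 mm below this point, to be found by feel. z is up.
- flask_amber: Closed empty amber glass flask with yellow stopper, loose; 64 mm diameter, 146 mm high, origin at the centre of its underside, z up. Leave alone.
- flask_green: The same flask in green. Leave alone.
- flask_blue: The same flask in blue. Leave alone.
- punch: The same punch: origin on its axis at the lower end of the nose, 70 mm below punch_grip, z up along the punch. The steel nose, 18 mm diameter (lowest 5 mm tapered), runs from here 40 mm up to the red collar's underside. Below it the dark sliding tip, 7 mm diameter and pointed, sticks out 20 mm when the spring is relaxed.
- jig: The marking jig with disc and anvil: origin at the centre of its underside, 60 mm below jig_hole (base plate 120 x 90 mm, 10 mm high).

How it is judged:
On the way, in this order (a step that is already met when the one before it is completed fails the run):
1. the punch is out of the stand (z of punch_grip in the frame of stand_hole above 0.09 m), for 0.1 s.
2. the punch stands upright in the jig's hole and its spring has tripped (value of joint punch_tip above 0.0086 m and horizontal distance between punch_grip and jig_hole below 0.007 m and z of punch in the frame of jig_hole below -0.012 m and angle between punch's own z axis and vertical below 0.12 rad), for 0.04 s.
3. the punch is pulled out of the jig, its spring relaxed (value of joint punch_tip below 0.002 m and z of punch in the frame of jig_hole above 0.02 m), for 0.05 s.
At the end, for the whole second after the job is handed in: The punch stands released and at rest in the stand, its axis within 7 mm of the hole's centre and 0.1 rad of upright, collar on the stand's top within 4 mm, spring relaxed; the flasks stand upright (within 0.1 rad) (horizontal distance between punch_grip and stand_hole below 0.007 m and z of punch_grip in the frame of stand_hole between 0.026 and 0.034 m and angle between each of punch, flask_amber, flask_green, flask_blue's own z axis and vertical below 0.1 rad and linear speed of punch below 0.02 m/s and value of joint punch_tip below 0.002 m); the robot touches nothing.
It fails at once if the punch is pressed on the jig or its sample harder than 20 N (contact force between punch and jig above 20 N).
It fails at once if the punch is fired (spring pressed past its trip) anywhere but in the jig (value of joint punch_tip above 0.0086 m and (horizontal distance between punch_grip and jig_hole above 0.015 m or z of punch in the frame of jig_hole above -0.003 m)).
It fails at once if a flask is shifted by more than 15 mm (distance of any of flask_amber, flask_green, flask_blue from where it was at the start of the episode above 0.015 m).
It also fails if it takes over 61 s, if anything falls off the work surface, if the arm or the gripper's body presses on something with over 40 N, if the wrist force passes 120 N, or if a joint passes its speed limit or range.

## Robot

A 6-joint arm with a two-finger parallel gripper is mounted at the origin on the work surface. World frame = base frame: x ahead of the robot, y to its left, z up, the work surface at z = 0. Lengths are in m, angles in rad, forces in N, time in s.
With the tool pointing down it reaches from about 0.325 to 0.9 m from the base axis. Payload 6.1 kg.
Tool frame: the origin (TCP) lies midway between the tips of the shut fingers; the grasp point (between the pads) lies 19 mm behind it; x points along the fingers, y is the direction in which the jaws open and shut, and the axes are right-handed (so a half turn about x gives the same grasp; the last joint's range is limited). The gripper opens to 85 mm and grips with 20 to 120 N. Pads are 22 mm wide; open, the fingers measure 114 mm over their backs; the gripper's body (76 mm by 85 mm) begins 54 mm behind the grasp point. The pads swing forward as they close: fully open they stand 13 mm farther back than shut.
Start: joints at [-1.386, 0.22, 1.526, -0, 1.395, -0.126], TCP at [0.191, -0.595, 0.192] pointing down, gripper open.
Joint ranges: [-2.98, 2.98], [-0.91, 2.08], [0.09, 2.57], [-1.24, 4.39], [0.2, 2.65], [-2.68, 2.68]. Speed limits (rad/s): [2.57, 2.57, 3.01, 3.14, 3.14, 3.14].

## Interface

Orientations are given as [roll, pitch, yaw] about the fixed x, y, z axes, in that order (R = Rz(yaw) Ry(pitch) Rx(roll)).
In Python, from plant import movep, move_l, set_joints, gripper_to, hold, inverse_kinematics, observe, get_image, get_calibration, Unreachable, job_done gives the robot as it stands. Calls block until the motion is done:
- movep(position, orientation): joint-space move of the TCP to a pose.
- move_l(position, feed=0.15, rotation=None, max_force=None): straight line of the TCP; rotation=None keeps the orientation; feed is the mean speed in m/s. With max_force (N) it stops when the force on the tool has changed by that much, and returns True; else False.
- set_joints(angles): joint-space move.
- gripper_to(opening, f_grip=None): finger opening in m; f_grip is the grip in N (None keeps the last); returns when the fingers have stopped.
- hold(seconds).
- inverse_kinematics(position, orientation): joint angles nearest the present ones, or None.
- observe(): the state.
- get_image(name): name is "scene" or "top" or "wrist"; returns (picture, depth): 384x512x3 uint8, red, green, blue; 384x512 float32, m along the optical axis (not along the pixel's ray), 0 where there is no reading.
- get_calibration(name): a dict with "intrinsics" (3x3 intrinsics, pixels), "world_from_camera" (4x4, takes a point from camera to world coordinates). Camera axes: x right, y down, z forward; pixel columns grow to the right and rows downward; lengths in m; the calibration is good to about 2 mm. The wrist camera is an equidistant fisheye: a pixel r from the principal point sees the ray r / f radians off the axis. A picture is of the moment at which its call begins: read the wrist's pose just before it. get_calibration takes no time and is no camera call; for the wrist camera it gives the pose at the moment of the call.
A pose or a line that the arm cannot do raises Unreachable and nothing moves.
- job_done(): hands the job in, once; it reports no verdict.
The state is a dict: "time_s": time; "q": joint angles; "joint_velocities": joint speeds; "joint_torque": joint torques, N m; "eef_pos": TCP position; "tcp_rot": TCP orientation; "ft_force": force on the tool from outside, world axes, zero at the start; "torque": the same for the moment, N m; "opening": finger opening in m.
Only numpy, scipy, OpenCV 4.12 (cv2) and the standard library are available. Lean on these libraries where they do the work, as an engineer would, in place of code of your own. Each camera call takes 0.05 s, during which the arm holds its last target. There are 200 camera calls.

## Working session

There is one attempt and no reset: what is moved stays moved. The work goes in short steps, each a Python script; the robot and the scene stay as the last script left them, time stands still between calls to the robot, and variables do not carry over. Pictures are saved under pics/ and viewed, on a budget of 10 in all, crops included, one or two more only if the job needs it, and the job is handed in when it is done.

```bash
mkdir -p pics; ls
python3 - <<'E'
from plant import *
import cv2,numpy as np
for n in ("scene","top"):
    p,d=get_image(n); cv2.imwrite(f"pics/{n}0.png",p[:,:,::-1]); np.save(f"pics/{n}0.npy",d)
    c=get_calibration(n); print(n,np.round(c["intrinsics"],1).tolist(),np.round(c["world_from_camera"],3).tolist())
o=observe();print(o)
E
python3 -c "
import cv2,numpy as np
a=cv2.imread('pics/scene0.png');b=cv2.imread('pics/top0.png')
cv2.imwrite('pics/both.png',cv2.resize(np.vstack([a,b]),(400,600)) if 0 else b)"
```

```text
pics
scene [[375.6, 0.0, 259.1], [0.0, 375.6, 188.3], [0.0, 0.0, 1.0]] [[0.833, 0.332, -0.442, 0.889], [0.553, -0.495, 0.671, -0.524], [0.004, -0.803, -0.595, 0.568], [0.0, 0.0, 0.0, 1.0]]
top [[381.3, 0.0, 254.6], [0.0, 381.3, 191.9], [0.0, 0.0, 1.0]] [[0.022, -0.996, 0.089, 0.466], [-1.0, -0.023, -0.016, 0.013], [0.018, -0.088, -0.996, 1.008], [0.0, 0.0, 0.0, 1.0]]
{'time_s': 0.1, 'q': array([-1.38611067e+00,  2.21151699e-01,  1.52752679e+00, -1.51324896e-05,
        1.39469347e+00, -1.26108231e-01]), 'joint_velocities': array([-0.00114509, -0.00287466, -0.00348537,  0.00012034, -0.00166885,
       -0.00068974]), 'joint_torque': array([ 8.24212348e-04, -4.98243856e+01, -3.90548265e+01, -3.33954094e-04,
        5.56344021e-03, -2.09274918e-05]), 'eef_pos': array([ 0.19100431, -0.59444083,  0.19089002]), 'tcp_rot': array([-1.68853424,  1.56901696,  1.76385497]), 'ft_force': array([ 0.22852934, -0.94514113, -1.12881338]), 'torque': array([ 0.02059492, -0.03502512, -0.01184954]), 'opening': 0.08545198422481022}
```

View pics/top0.png

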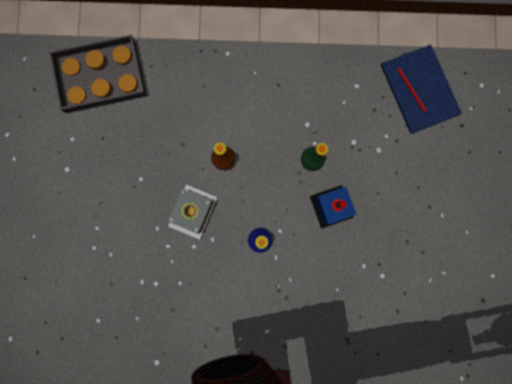

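View pics/scene0.png

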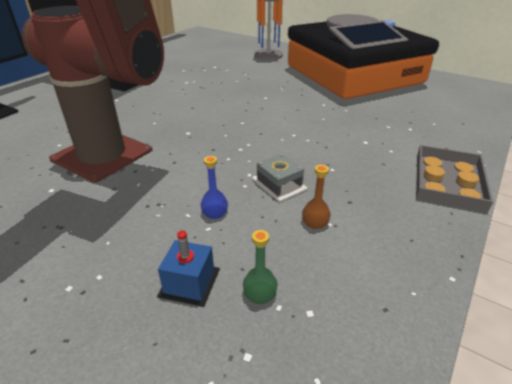

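The top view shows the jig ring at about (190,211), the stand at (338,205), and flasks at (222,157) amber, (315,157) green and (260,240) blue. Next I turn these into world positions.

```bash
cat > h.py <<'E'
import numpy as np,cv2
from plant import *
def cloud(n,p,d):
    c=get_calibration(n);K=c["intrinsics"];T=c["world_from_camera"]
    v,u=np.mgrid[:p.shape[0],:p.shape[1]]
    P=np.stack([(u-K[0,2])/K[0,0]*d,(v-K[1,2])/K[1,1]*d,d],-1)
    return P@T[:3,:3].T+T[:3,3]
E
python3 - <<'E'
from h import *
for n in("top","scene"):
    p=cv2.imread(f"pics/{n}0.png")[:,:,::-1];d=np.load(f"pics/{n}0.npy");W=cloud(n,p,d)
    hsv=cv2.cvtColor(np.ascontiguousarray(p),cv2.COLOR_RGB2HSV);H,S,V=[hsv[...,i].astype(int) for i in range(3)]
    z=W[...,2];roi=(d>0)&(W[...,0]>.3)&(W[...,0]<.75)&(abs(W[...,1])<.35)
    def st(name,m):
        P=W[m&roi]
        if len(P)<3: print(n,name,len(P));return
        r=cv2.minAreaRect(P[:,:2].astype(np.float32))
        print(n,name,len(P),"med",P.mean(0).round(4),"z",np.percentile(P[:,2],[5,50,95]).round(3),"rect",np.round(r[0],4),np.round(r[1],3),round(r[2],1))
    rx=W[...,1]
    st("stand top",(H>100)&(H<125)&(S>120)&(z>.062)&(z<.08)&(rx<-.1))
    st("red",((H<8)|(H>172))&(S>150)&(z>.06)&(rx<-.1))
    st("redcollar",((H<8)|(H>172))&(S>150)&(z>.06)&(z<.085)&(rx<-.1))
    st("redcap",((H<8)|(H>172))&(S>150)&(z>.105)&(rx<-.1))
    st("jigtop",(z>.055)&(z<.068)&(rx>.08)&(S<80))
    st("ring",(H>18)&(H<35)&(S>100)&(z>.052)&(z<.068)&(rx>.08))
    for k,c in dict(amber=(5,25),green=(50,85),blue=(110,135)).items():
        st(k,(H>c[0])&(H<c[1])&(S>80)&(z>.01)&(z<.06)&((rx>-.1)|(k=="green"))&((k!='amber')|(W[...,0]>.52)))
    st("stoppers",(H>15)&(H<35)&(S>130)&(z>.12))
E
```

```text
top stand top 720 med [ 0.5222 -0.2049  0.0693] z [0.066 0.069 0.072] rect [ 0.5228 -0.2066] [0.074 0.074] 20.6
top red 100 med [ 0.521  -0.2037  0.0987] z [0.074 0.084 0.131] rect [ 0.521 -0.205] [0.026 0.021] 23.2
top redcollar 51 med [ 0.5197 -0.2027  0.0762] z [0.073 0.076 0.081] rect [ 0.521 -0.205] [0.026 0.021] 23.2
top redcap 42 med [ 0.522  -0.2051  0.1266] z [0.111 0.129 0.132] rect [ 0.5216 -0.206 ] [0.014 0.013] 83.9
top jigtop 976 med [0.501  0.1575 0.0598] z [0.057 0.06  0.063] rect [0.5013 0.1579] [0.081 0.09 ] 68.9
top ring 89 med [0.5084 0.1533 0.0601] z [0.057 0.06  0.063] rect [0.5608 0.1244] [0.04  0.176] 61.1
top amber 307 med [0.6325 0.0774 0.043 ] z [0.027 0.044 0.058] rect [0.6392 0.08  ] [0.056 0.062] 18.1
top green 287 med [ 0.6373 -0.1462  0.0441] z [0.028 0.046 0.058] rect [ 0.6412 -0.1493] [0.058 0.048] 53.7
top blue 294 med [ 0.4335 -0.0162  0.0424] z [0.029 0.042 0.056] rect [ 0.4316 -0.0187] [0.059 0.059] 1.0
top stoppers 298 med [ 0.5726 -0.0294  0.1453] z [0.141 0.146 0.148] rect [ 0.5387 -0.0379] [0.239 0.26 ] 0.9
scene stand top 1058 med [ 0.5307 -
[... 356 characters left out ...]
0.129 0.131] rect [ 0.5256 -0.2101] [0.012 0.012] 39.9
scene jigtop 628 med [0.5054 0.1531 0.0588] z [0.056 0.059 0.061] rect [0.5579 0.1352] [0.083 0.214] 69.0
scene ring 28 med [0.504  0.1543 0.0598] z [0.058 0.06  0.062] rect [0.5017 0.1546] [0.038 0.031] 43.1
scene amber 560 med [0.6495 0.0633 0.0368] z [0.015 0.037 0.057] rect [0.5896 0.0985] [0.051 0.178] 64.7
scene green 756 med [ 0.6576 -0.17    0.0397] z [0.019 0.04  0.057] rect [ 0.6544 -0.1671] [0.056 0.035] 26.4
scene blue 531 med [ 0.4445 -0.0341  0.0367] z [0.015 0.037 0.057] rect [ 0.4412 -0.0309] [0.059 0.037] 36.4
scene stoppers 368 med [ 0.5985 -0.0552  0.1426] z [0.13  0.144 0.146] rect [ 0.5833 -0.0672] [0.257 0.241] 25.6
```

```bash
cat >> h.py <<'E'
YAW=0.0
R=[0,np.pi/2,YAW]
def wcloud(p,d,c):
    K=c["intrinsics"];T=c["world_from_camera"]
    v,u=np.mgrid[:p.shape[0],:p.shape[1]]
    x=(u-K[0,2])/K[0,0];y=(v-K[1,2])/K[1,1];r=np.hypot(x,y)+1e-9
    t=np.tan(np.minimum(r,1.5))
    P=np.stack([x/r*t*d,y/r*t*d,d],-1)
    return P@T[:3,:3].T+T[:3,3]
def snap(name):
    c=get_calibration("wrist");p,d=get_image("wrist")
    cv2.imwrite(f"pics/{name}.png",p[:,:,::-1]);np.savez(f"pics/{name}.npz",d=d,K=c["intrinsics"],T=c["world_from_camera"])
E
python3 - <<'E'
from h import *
for P in([.5237,-.2075,.24],[.5015,.1575,.22]):
  for y in(0,np.pi,-np.pi,.36): print(y,inverse_kinematics(P,[0,np.pi/2,y]))
movep([.5237,-.2075,.25],R); hold(.3); snap("ws")
print(observe()["time_s"],observe()["eef_pos"])
move_l([.5015,.1575,.22],feed=.2); hold(.3); snap("wj")
o=observe();print(o["time_s"],o["eef_pos"],o["tcp_rot"],o["q"].round(2),o["ft_force"])
a=cv2.imread("pics/ws.png");b=cv2.imread("pics/wj.png")
cv2.imwrite("pics/w2.png",cv2.resize(np.hstack([a,b]),(800,300)))
E
```

```text
0 [-0.51723207  0.04496198  1.62985099  0.          1.46677968 -2.08802839]
3.141592653589793 [-5.17232066e-01  4.49619838e-02  1.62985099e+00 -4.44089210e-16
  1.46677968e+00  1.05356426e+00]
-3.141592653589793 [-5.17232066e-01  4.49619838e-02  1.62985099e+00 -4.44089210e-16
  1.46677968e+00  1.05356426e+00]
0.36 [-0.51723207  0.04496198  1.62985099  0.          1.46677968 -2.44802839]
0 [ 1.54211570e-01 -3.66796529e-02  1.74898658e+00 -4.44089210e-16
  1.42928573e+00 -1.41658476e+00]
3.141592653589793 [ 0.15421157 -0.03667965  1.74898658  0.          1.42928573  1.7250079 ]
-3.141592653589793 [ 0.15421157 -0.03667965  1.74898658  0.          1.42928573  1.7250079 ]
0.36 [ 0.15421157 -0.03667965  1.74898658  0.          1.42928573 -1.77658476]
2.3167 [ 0.5235571  -0.20787085  0.24994531]
4.65 [0.50156006 0.15723849 0.22002686] [2.62546314 1.57078942 2.62500906] [ 0.15 -0.04  1.75  0.    1.43 -1.42] [ 0.57213144 -0.12305818  0.13149427]
```

View pics/w2.png

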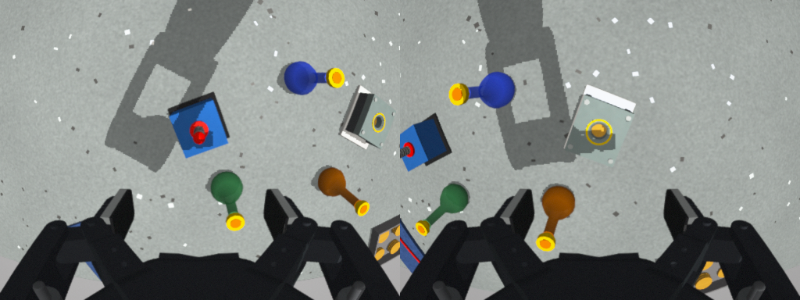

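The left half (over the stand) shows the stand and the red cap at about (200,130). The right half (over the jig) shows the ring at about (599,131). Both are clear of the fingers.

Run:
```python
from h import *
for n in("ws","wj"):
    p=cv2.imread(f"pics/{n}.png");q=np.load(f"pics/{n}.npz");W=wcloud(p,q["d"],q)
    h=cv2.cvtColor(p,cv2.COLOR_BGR2HSV).astype(int);H,S,V=h[...,0],h[...,1],h[...,2]
    z=W[...,2];ok=q["d"]>0
    def st(k,m):
        P=W[m&ok]
        if len(P)<3: print(n,k,len(P));return
        r=cv2.minAreaRect(P[:,:2].astype(np.float32));c=(cv2.minEnclosingCircle(P[:,:2].astype(np.float32)))
        print(n,k,len(P),P.mean(0).round(4),"z",np.percentile(P[:,2],[5,50,95]).round(4),"rect",np.round(r[0],4),np.round(r[1],3),round(r[2],1),"circ",np.round(c[0],4),round(c[1],4))
    near=lambda x,y,r:np.hypot(W[...,0]-x,W[...,1]-y)<r
    if n=="ws":
        red=((H<8)|(H>172))&(S>150)&near(.524,-.207,.04)
        st("stand",(H>100)&(H<125)&(S>100)&(z>.06)&(z<.08)&near(.524,-.207,.06))
        st("collar",red&(z>.06)&(z<.085));st("cap",red&(z>.105));st("captop",red&(z>.128))
    else:
        st("ring",(H>20)&(H<35)&(S>110)&(z>.054)&near(.5015,.157,.03))
        st("jigtop",(z>.055)&(z<.066)&near(.5015,.157,.065))
        st("inhole",(z<.05)&near(.5015,.157,.011))
    for k,c in dict(amber=(.639,.078),green=(.642,-.15),blue=(.433,-.02)).items(): st(k,(z>.02)&(z<.05)&near(*c,.05));st(k+"stop",(z>.138)&(S>130)&near(*c,.03))
```

```text
Traceback (most recent call last):
  File "h.py", line 11, in wcloud
    K=c["intrinsics"];T=c["world_from_camera"]
      ~^^^^^^^^^^^^^^
KeyError: 'intrinsics is not a file in the archive'
```

```bash
sed -i 's/d=d,K=c\["intrinsics"\],T=c\["world_from_camera"\]/d=d,**c/' h.py
cat > an.py <<'E'
from h import *
for n in("ws","wj"):
    p=cv2.imread(f"pics/{n}.png");q=np.load(f"pics/{n}.npz");W=wcloud(p,q["d"],dict(intrinsics=q["K"],world_from_camera=q["T"]))
    h=cv2.cvtColor(p,cv2.COLOR_BGR2HSV).astype(int);H,S,V=h[...,0],h[...,1],h[...,2]
    z=W[...,2];ok=q["d"]>0
    def st(k,m):
        P=W[m&ok]
        if len(P)<3: print(n,k,len(P));return
        r=cv2.minAreaRect(P[:,:2].astype(np.float32));c=(cv2.minEnclosingCircle(P[:,:2].astype(np.float32)))
        print(n,k,len(P),P.mean(0).round(4),"z",np.percentile(P[:,2],[5,50,95]).round(4),"rect",np.round(r[0],4),np.round(r[1],3),round(r[2],1),"circ",np.round(c[0],4),round(c[1],4))
    near=lambda x,y,r:np.hypot(W[...,0]-x,W[...,1]-y)<r
    if n=="ws":
        red=((H<8)|(H>172))&(S>150)&near(.524,-.207,.04)
        st("stand",(H>100)&(H<125)&(S>100)&(z>.06)&(z<.08)&near(.524,-.207,.06))
        st("collar",red&(z>.06)&(z<.085));st("cap",red&(z>.105));st("captop",red&(z>.128))
    else:
        st("ring",(H>20)&(H<35)&(S>110)&(z>.054)&near(.5015,.157,.03))
        st("jigtop",(z>.055)&(z<.066)&near(.5015,.157,.065))
        st("inhole",(z<.05)&near(.5015,.157,.011))
    for k,c in dict(amber=(.639,.078),green=(.642,-.15),blue=(.433,-.02)).items(): st(k+"stop",(z>.138)&(S>130)&near(*c,.03))
E
python3 an.py
```

```text
ws stand 2880 [ 0.5214 -0.2083  0.0703] z [0.069  0.0704 0.0716] rect [ 0.5235 -0.2079] [0.075 0.074] 20.9 circ [ 0.5232 -0.2082] 0.0518
ws collar 220 [ 0.5185 -0.2084  0.0765] z [0.0752 0.0763 0.0777] rect [ 0.5206 -0.2081] [0.024 0.028] 0.8 circ [ 0.5228 -0.2082] 0.0145
ws cap 198 [ 0.5224 -0.2079  0.1299] z [0.1279 0.1303 0.1322] rect [ 0.5228 -0.208 ] [0.016 0.016] 47.0 circ [ 0.523  -0.2076] 0.0085
ws captop 184 [ 0.5226 -0.2079  0.1304] z [0.1286 0.1304 0.1322] rect [ 0.5228 -0.208 ] [0.016 0.016] 44.3 circ [ 0.523  -0.2075] 0.0085
ws amberstop 256 [0.6408 0.0775 0.1452] z [0.1396 0.1461 0.1474] rect [0.6429 0.0802] [0.029 0.026] 31.7 circ [0.6428 0.0807] 0.0154
ws greenstop 423 [ 0.6451 -0.155   0.1461] z [0.1415 0.1466 0.1479] rect [ 0.6466 -0.1545] [0.028 0.026] 2.9 circ [ 0.647  -0.1545] 0.0146
ws bluestop 471 [ 0.4321 -0.0216  0.1459] z [0.1421 0.1464 0.1479] rect [ 0.4319 -0.0199] [0.027 0.028] 29.6 circ [ 0.4324 -0.0202] 0.0149
wj ring 294 [0.5013 0.1568 0.0608] z [0.0597 0.0608 0.0621] rect [0.5009 0.1565] [0.04 0.04] 0.9 circ [0.5017 0.1568] 0.0207
wj jigtop 4748 [0.4998 0.1568 0.0604] z [0.0591 0.0604 0.0619] rect [0.5011 0.1569] [0.081 0.091] 68.7 circ [0.5009 0.1568] 0.0599
wj inhole 196 [0.5028 0.1569 0.0305] z [0.0293 0.0305 0.0318] rect [0.5031 0.157 ] [0.022 0.017] 89.3 circ [0.5015 0.157 ] 0.011
wj amberstop 446 [0.6397 0.0817 0.1459] z [0.1404 0.1466 0.1479] rect [0.6417 0.0807] [0.027 0.028] 50.8 circ [0.6421 0.0808] 0.0144
wj greenstop 239 [ 0.6445 -0.1506  0.1456] z [0.1395 0.1467 0.1482] rect [ 0.6468 -0.1536] [0.027 0.028] 62.2 circ [ 0.647  -0.1528] 0.0152
wj bluestop 567 [ 0.4315 -0.017   0.1463] z [0.1416 0.1468 0.1482] rect [ 0.4318 -0.0188] [0.028 0.027] 83.6 circ [ 0.4319 -0.0192] 0.0145
```

The measurements agree across the cameras: stand (0.523,-0.208), jig (0.501,0.157), disc top at about 0.030. Next I grasp and lift the punch.

Run:
```python
from h import *
move_l([.523,-.208,.24],feed=.2)
print(move_l([.523,-.208,.079],feed=.08,max_force=8))
f0=observe()["ft_force"]
gripper_to(0.005,60); hold(.2)
o=observe();print(o["time_s"],o["opening"],o["eef_pos"],o["ft_force"]-f0)
if .012<o["opening"]<.02:
    print(move_l([.523,-.208,.26],feed=.1,max_force=15)); hold(.3)
    o=observe();print(o["time_s"],o["opening"],o["eef_pos"],o["ft_force"]-f0,o["torque"]); snap("lift")
    p,d=get_image("scene");cv2.imwrite("pics/lifts.png",p[:,:,::-1])
    a=cv2.imread("pics/lift.png");b=cv2.imread("pics/lifts.png");cv2.imwrite("pics/l2.png",cv2.resize(np.hstack([a,b]),(800,300)))
```

```text
False
9.65 0.013938062870824641 [ 0.52313973 -0.20795279  0.07923073] [-1.20303122  1.84977225  3.1304643 ]
False
11.9083 0.013474920189571344 [ 0.52294371 -0.20798881  0.25984673] [-0.27377702  0.49684619 -1.90742014] [ 0.03658807  0.02318748 -0.03677516]
```

View pics/l2.png

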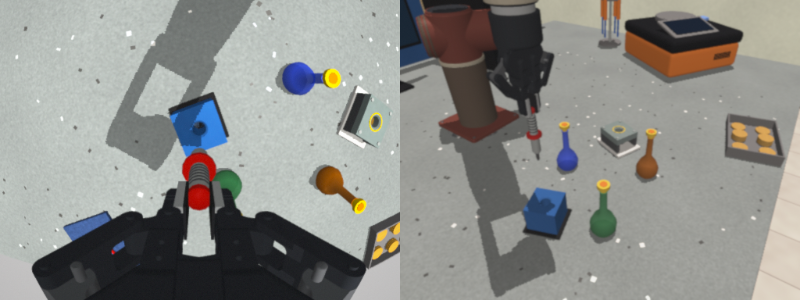

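The wrist view shows the punch held between the pads, with the cap at (199,197) and the collar at (199,165). In the scene view the tip is at (538,158) and the punch may be leaning slightly, so I measure the tilt.

Run:
```python
from h import *
p,d=get_image("scene");W=cloud("scene",p,d);T=get_calibration("scene")["world_from_camera"]
q=np.load("pics/lift.npz");pw=cv2.imread("pics/lift.png")[:,:,::-1].copy();Ww=wcloud(pw,q["d"],dict(intrinsics=q["K"] if "K" in q else q["intrinsics"],world_from_camera=q["T"] if "T" in q else q["world_from_camera"]))
for n,P,D,X in(("scene",p,d,W),("wrist",pw,q["d"],Ww)):
    h=cv2.cvtColor(np.ascontiguousarray(P),cv2.COLOR_RGB2HSV).astype(int)
    near=(D>0)&(np.hypot(X[...,0]-.523,X[...,1]+.208)<.04)
    red=((h[...,0]<8)|(h[...,0]>172))&(h[...,1]>150)
    for a in np.arange(.16,.32,.01):
        m=near&(X[...,2]>a)&(X[...,2]<a+.01)
        if m.sum()>2: print(n,round(a,3),m.sum(),(m&red).sum(),"mean",X[m].mean(0).round(4),"y",X[m][:,1].min().round(4),X[m][:,1].max().round(4),"x",X[m][:,0].min().round(4),X[m][:,0].max().round(4))
    R_=X[near&red]; print(n,"red z",np.percentile(R_[:,2],[1,50,99]).round(4))
```

```text
scene 0.19 14 0 mean [ 0.5252 -0.2091  0.1957] y -0.2111 -0.2071 x 0.5227 0.5276
scene 0.2 20 0 mean [ 0.5259 -0.2095  0.2042] y -0.2116 -0.2056 x 0.5219 0.5278
scene 0.21 41 0 mean [ 0.529  -0.2121  0.2163] y -0.2164 -0.2038 x 0.5211 0.5334
scene 0.22 62 0 mean [ 0.529  -0.2123  0.2251] y -0.217 -0.2023 x 0.5199 0.5334
scene 0.23 61 0 mean [ 0.529  -0.2121  0.2349] y -0.2173 -0.2005 x 0.5198 0.5332
scene 0.24 39 0 mean [ 0.5289 -0.2129  0.2432] y -0.2188 -0.205 x 0.5136 0.5336
scene 0.25 175 95 mean [ 0.5289 -0.2122  0.2552] y -0.2233 -0.1938 x 0.5096 0.5394
scene 0.26 64 0 mean [ 0.5285 -0.2118  0.2653] y -0.2165 -0.2014 x 0.5204 0.5326
scene 0.27 66 0 mean [ 0.528 -0.212  0.275] y -0.2168 -0.2011 x 0.5169 0.5327
scene 0.28 69 0 mean [ 0.5287 -0.2117  0.2851] y -0.2164 -0.2024 x 0.5209 0.5324
scene 0.29 62 0 mean [ 0.5288 -0.2118  0.2951] y -0.2215 -0.1962 x 0.517 0.5337
scene 0.3 147 23 mean [ 0.5312 -0.2112  0.306 ] y -0.2284 -0.1892 x 0.5172 0.5364
scene 0.31 194 6 mean [ 0.5295 -0.2132  0.315 ] y -0.2297 -0.1877 x 0.5164 0.5363
scene red z [0.2521 0.2557 0.3117]
wrist 0.21 28 0 mean [ 0.516  -0.2084  0.2181] y -0.2155 -0.1997 x 0.5141 0.5197
wrist 0.22 62 0 mean [ 0.5154 -0.2075  0.2246] y -0.2154 -0.2007 x 0.5141 0.5186
wrist 0.23 8 0 mean [ 0.5148 -0.208   0.2309] y -0.2121 -0.2039 x 0.5144 0.5155
wrist 0.25 836 745 mean [ 0.5178 -0.2079  0.2568] y -0.2225 -0.1935 x 0.508 0.5331
wrist 0.26 103 5 mean [ 0.5168 -0.2077  0.2649] y -0.216 -0.2 x 0.5148 0.5224
wrist 0.27 167 2 mean [ 0.5169 -0.2079  0.2746] y -0.2162 -0.1999 x 0.5147 0.5228
wrist 0.28 190 3 mean [ 0.5167 -0.2078  0.2855] y -0.2159 -0.2001 x 0.5147 0.5215
wrist 0.29 181 0 mean [ 0.5166 -0.2081  0.2956] y -0.215 -0.2012 x 0.5149 0.5194
wrist 0.3 542 230 mean [ 0.5171 -0.2082  0.3069] y -0.2277 -0.1889 x 0.5122 0.5337
wrist 0.31 1138 579 mean [ 0.5192 -0.208   0.3135] y -0.2289 -0.1877 x 0.5121 0.5338
wrist red z [0.2545 0.3048 0.3156]
```

The punch is upright on the TCP axis, with the nose end at TCP−0.049 and the tip at TCP−0.069. Now to the jig, in by feel.

Run:
```python
from h import *
J=[.5013,.1568]
move_l(J+[.26],feed=.2)
move_l(J+[.15],feed=.12); hold(.2)
f0=observe()["ft_force"]
a=move_l(J+[.106],feed=.05,max_force=5)
print("insert stopped",a,observe()["eef_pos"],observe()["ft_force"]-f0)
if not a:
    hold(.2)
    b=move_l(J+[.078],feed=.01,max_force=3)
    o=observe();print("contact",b,o["time_s"],o["eef_pos"],(o["ft_force"]-f0).round(2))
```

```text
insert stopped False [0.50167938 0.15685272 0.10641517] [ 1.03463758 -1.11337679  0.53552818]
contact True 17.6583 [0.50117914 0.15679082 0.09838298] [ 0.26 -1.15  3.5 ]
```

Contact came at TCP z 0.0984, as predicted for a disc at 0.030. Next I press in short steps.

Run:
```python
from h import *
J=[.5013,.1568]; z0=.0985; pk=0
for dz in(.002,.004,.005,.006,.007,.0075,.008,.0085,.009,.0095,.010,.0105,.011):
    s=move_l(J+[z0-dz],feed=.01,max_force=8); hold(.05)
    o=observe();f=o["ft_force"][2];pk=max(pk,f);print(dz,s,o["eef_pos"][2].round(5),o["ft_force"].round(2),round(o["opening"],4))
    if f>15.5 or (pk>9 and f<pk-4): print("trip/stop");break
hold(.15);o=observe();print(o["time_s"],o["ft_force"].round(2))
```

```text
0.002 False 0.09656 [-0.53  0.54  1.47] 0.0137
0.004 False 0.09461 [-0.2  -0.19  3.42] 0.0136
0.005 False 0.09375 [-0.19 -0.13  4.99] 0.0137
0.006 False 0.09299 [ 0.39 -0.22  5.33] 0.0136
0.007 False 0.09225 [0.64 0.09 8.3 ] 0.0136
0.0075 False 0.09193 [ 0.82 -0.78  7.92] 0.0138
0.008 False 0.09162 [0.38 0.96 8.5 ] 0.0142
0.0085 False 0.09122 [-0.61 -0.04  8.08] 0.0138
0.009 False 0.09087 [ 0.28 -0.08  9.2 ] 0.0139
0.0095 False 0.0905 [0.24 0.46 9.66] 0.0139
0.01 False 0.08898 [-0.04 -0.54  3.85] 0.0139
trip/stop
21.25 [-0.32 -0.01  3.36]
```

The spring tripped: force fell from about 11 N to 5 N after 9.4 mm of travel. I add a small 0.4 mm margin, then pull out and check.

Run:
```python
from h import *
J=[.5013,.1568]
s=move_l(J+[.0881],feed=.01,max_force=4); hold(.15);o=observe();print(s,o["eef_pos"],o["ft_force"].round(2))
move_l(J+[.15],feed=.06); hold(.2);o=observe();print(o["eef_pos"],o["ft_force"].round(2))
move_l(J+[.26],feed=.15)
move_l([.523,-.208,.26],feed=.2); hold(.3)
snap("back");q=np.load("pics/back.npz");p=cv2.imread("pics/back.png")
g=lambda *k:[q[x] for x in k if x in q][0]
X=wcloud(p,q["d"],dict(intrinsics=g("intrinsics","K"),world_from_camera=g("world_from_camera","T")))
h=cv2.cvtColor(p,cv2.COLOR_BGR2HSV).astype(int);D=q["d"]
near=(D>0)&(np.hypot(X[...,0]-.523,X[...,1]+.208)<.04)
red=((h[...,0]<8)|(h[...,0]>172))&(h[...,1]>150)
for a,b in((.215,.23),(.25,.26),(.265,.28),(.28,.3)):
    m=near&(X[...,2]>a)&(X[...,2]<b);print(a,m.sum(),X[m].mean(0).round(4),X[m][:,:2].min(0).round(4),X[m][:,:2].max(0).round(4))
m=near&red&(X[...,2]<.27);print("collar z",np.percentile(X[m][:,2],[5,50,95]).round(4))
st=(D>0)&(h[...,0]>100)&(h[...,0]<125)&(h[...,1]>100)&(X[...,2]>.06)&(X[...,2]<.08)&(np.hypot(X[...,0]-.524,X[...,1]+.207)<.06)
print("stand",cv2.minAreaRect(X[st][:,:2].astype(np.float32)))
o=observe();print(o["time_s"],o["eef_pos"],o["opening"])
p,d=get_image("scene");cv2.imwrite("pics/backs.png",p[:,:,::-1])
```

```text
False [0.5011251  0.15678535 0.08787669] [-0.53  0.44  2.16]
[0.501054   0.15676891 0.14959367] [ 0.03  0.08 -1.56]
0.215 92 [ 0.5157 -0.2075  0.2229] [ 0.5142 -0.2152] [ 0.5198 -0.1995]
0.25 827 [ 0.518  -0.2076  0.257 ] [ 0.5085 -0.2222] [ 0.5333 -0.1932]
0.265 227 [ 0.5171 -0.2076  0.2726] [ 0.5147 -0.2158] [ 0.523  -0.1995]
0.28 364 [ 0.5169 -0.2076  0.2906] [ 0.5147 -0.2155] [ 0.5214 -0.1998]
collar z [0.2558 0.2572 0.2583]
stand ((0.5233908891677856, -0.20792171359062195), (0.07452265173196793, 0.07448184490203857), 20.955236434936523)
26.2417 [ 0.52306513 -0.20774162  0.26006889] 0.013737960043814453
```

View pics/backs.png

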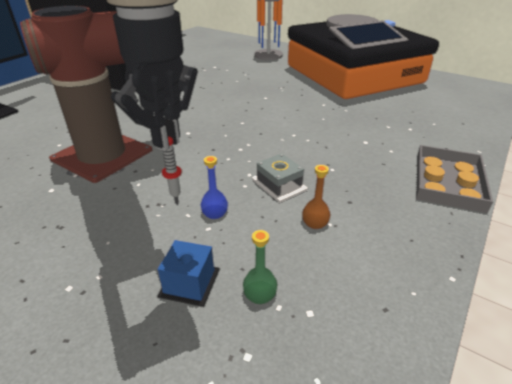

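The scene view shows the punch upright at (172,170) with its tip out at (177,203), the stand at (187,270), and the flasks unmoved. It has not slipped in the grip, so I seat it.

Run:
```python
from h import *
S=[.5233,-.2079]
move_l(S+[.15],feed=.12);hold(.15);f0=observe()["ft_force"]
a=move_l(S+[.084],feed=.05,max_force=6);o=observe();print(a,o["eef_pos"],(o["ft_force"]-f0).round(2))
if not a:
    hold(.15);b=move_l(S+[.077],feed=.012,max_force=4);o=observe();print(b,o["eef_pos"],(o["ft_force"]-f0).round(2))
    if abs(o["eef_pos"][2]-.079)<.003:
        gripper_to(.04);hold(.2);gripper_to(.085);hold(.2)
        move_l(S+[.2],feed=.1); move_l([.523,-.208,.25],feed=.15);hold(.5)
        snap("end");p,d=get_image("scene");cv2.imwrite("pics/ends.png",p[:,:,::-1])
        a=cv2.imread("pics/end.png");b=cv2.imread("pics/ends.png");cv2.imwrite("pics/e2.png",cv2.resize(np.hstack([a,b]),(800,300)))
        q=np.load("pics/end.npz");g=lambda *k:[q[x] for x in k if x in q][0];D=q["d"]
        X=wcloud(a,D,dict(intrinsics=g("intrinsics","K"),world_from_camera=g("world_from_camera","T")))
        h=cv2.cvtColor(a,cv2.COLOR_BGR2HSV).astype(int)
        red=(D>0)&((h[...,0]<8)|(h[...,0]>172))&(h[...,1]>150)&(np.hypot(X[...,0]-.524,X[...,1]+.207)<.04)
        for k,m in(("collar",red&(X[...,2]<.085)&(X[...,2]>.06)),("cap",red&(X[...,2]>.105))):
            print(k,np.percentile(X[m][:,2],[5,50,95]).round(4),cv2.minEnclosingCircle(X[m][:,:2].astype(np.float32)))
        for k,c in dict(amber=(.642,.0807),green=(.647,-.154),blue=(.432,-.0195)).items():
            m=(D>0)&(X[...,2]>.138)&(h[...,1]>130)&(np.hypot(X[...,0]-c[0],X[...,1]-c[1])<.03)
            print(k,cv2.minEnclosingCircle(X[m][:,:2].astype(np.float32)))
print(observe()["time_s"])
```

```text
False [ 0.52360358 -0.20807911  0.0844469 ] [ 0.07 -1.23  1.35]
True [ 0.52324974 -0.20783153  0.079184  ] [-1.06  0.25  6.89]
collar [0.0751 0.0764 0.0782] ((0.5231869220733643, -0.20798778533935547), 0.014403646811842918)
cap [0.1272 0.1304 0.1322] ((0.5233608484268188, -0.2077803611755371), 0.008345028385519981)
amber ((0.6421855092048645, 0.08161119371652603), 0.015810275450348854)
green ((0.6472211480140686, -0.1546710729598999), 0.014445601031184196)
blue ((0.43196484446525574, -0.020035270601511), 0.014623948372900486)
33.3167
```

View pics/e2.png

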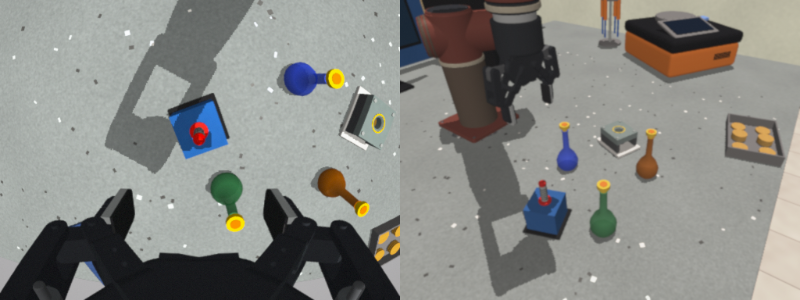

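The punch stands seated in the stand at (200,130) left and (544,195) right. The gripper is clear and the flasks have not moved, so I hand the job in.

```bash
python3 -c "
from plant import *
job_done()"
```

```text
the job is handed in; nothing more can be done
```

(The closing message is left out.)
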